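# Shut the desiccant drawer, break the lid's seal and hold it ajar

## Robot

A 7-joint arm with a two-finger parallel gripper is mounted at the origin on the work surface. World frame = base frame: x ahead of the robot, y to its left, z up, the work surface at z = 0. Lengths are in m, angles in rad, forces in N, time in s.
With the tool pointing down it reaches from about 0.425 to 0.875 m from the base axis. Payload 8.4 kg.
Tool frame: the origin (TCP) lies midway between the tips of the shut fingers; the grasp point (between the pads) lies 19 mm behind it; z points along the fingers, y is the line along which they close (so a half turn about z gives the same grasp; the last joint's range is limited). The gripper opens to 87 mm and grips with 3 to 60 N. Pads are 19 mm wide; open, the fingers measure 117 mm over their backs; the gripper's body (75 mm by 190 mm) begins 51 mm behind the grasp point.
Start: joints at [-0.099, 0.333, 0.04, 1.465, -0.013, 1.343, -0.059], TCP at [0.65, -0, 0.223] pointing down, gripper open.
Joint ranges: [-2.58, 2.58], [-0.38, 2.09], [-1.3, 1.39], [0.25, 2.4], [-1.5, 4.64], [0.08, 2.09], [-2.65, 2.65]. Speed limits (rad/s): [2.22, 2.22, 2.79, 2.79, 3.14, 3.14, 3.14].

## Interface

Orientations are given as a unit quaternion [x, y, z, w].
In Python, from station import * gives the robot as it stands.
- The arm moves only by the tool apply_moves, never from a script. Its argument "increments" is a list of rows, each an object of numbers: "tx", "ty", "tz": the shift along the world's x, y, z scaled (see below); "yaw": the turn about the world's z scaled (see below). In form: [{"tx": .., "ty": .., "tz": .., "yaw": ..}, ...]. A call has 1 to 20 rows; each row is the pose to reach, as a shift and turn from the pose commanded when the call began, turning the shorter way round; what a row does not reach only later rows make up. The controller multiplies each number of a shift by 1000 mm and each number of a turn by 180 degrees. A row lasts 1/8 s, in which the tool goes at most 62.5 mm and 10.7 degrees, less where a joint would pass 70% of its speed; a pose out of reach is approached as far as the arm can. A call with a number of a shift or a turn outside -1 to 1 is refused whole. A call with a gripper value outside its range is refused whole. "claw" is the opening, from 0 (shut) to 1 (fully open), set as the call begins (left out, the last holds). The fingers move at their own pace and stop on an object; "force" is the grip in N (left out, the last holds). Time passes only in rows, so rows that repeat a pose let the fingers close. It gives the time, the measured TCP pose, the force, the opening and the grip force at its end, in the units of the state.
- get_obs(): the state, without advancing time (a new reading comes with each control period).
- capture(name): name is "scene" or "side" or "wrist"; returns a dict with "pixels" (384x512x3 uint8, red, green, blue), "camera_matrix" (3x3 intrinsics, pixels), "distortion" ([k1, k2, p1, p2, k3] as OpenCV has them; the pictures are not rectified), "extrinsics" (4x4, takes a point from world to camera coordinates). Camera axes: x right, y up, looking along -z (the intrinsics and any distortion apply to the point x, -y, -z); pixel columns grow to the right and rows downward; lengths in m; the calibration is good to about 2 mm. A picture is of the moment at which its call begins. There is no depth.
- finish_job(): hands the job in; it is judged then, once.
The state is a dict: "time": time; "q": joint angles; "qvel": joint speeds; "joint_torque": joint torques, N m; "tcp_pos": TCP position; "tool_rot": TCP orientation; "wrist_force": force on the tool from outside, world axes, zero at the start; "torque": the same for the moment, N m; "width": finger opening in m; "gripper_force": force on a finger pad.
Only numpy, scipy, OpenCV 4.12 (cv2) and the standard library are available. Lean on these libraries where they do the work, as an engineer would, in place of code of your own. Each camera call takes 0.05 s, during which the arm holds its last target. There are 200 camera calls.

## Task

The small white sample-conditioning box has just been reloaded with desiccant and needs airing: first push its drawer fully home and leave it shut, then take the steel bar on its lid, pull the lid free of its sticky seal and hold it level over its opening, about 30 mm above its seat and not flung high. Finish while still holding the lid up with the gripper, clear of the box and not letting go, and leave the other things on the bench alone.

Things in the scene. Friction and masses are not known exactly. Their poses are not given: they have to be found in the camera images.
- box: A fixed white case 180 x 250 x 135 mm (x, y, z) with a drawer in its lower front and, in its flat top, a 100 mm square opening shut by a grey plug lid. Origin at the centre of its underside on the bench; its x points from the front (drawer side, facing the robot) to the back, y along the front, z up.
- drawer (a joint): How far the drawer is out, m: 0 fully home, growing as it comes out towards the box's own -x; at most 0.08. Slides with about 2 N of friction and stays where it is left; there is no catch. Fully home means under 3 mm.
- drawer_bar (a point): Middle of the drawer's steel pull bar: a round bar 10 mm thick, 90 mm long along the box's y, with its axis 40 mm in front of the drawer's front panel, 48 mm above the bench and (drawer home) 142 mm in front of the box's origin. The box's front face is 90 mm in front of its origin and the lid's front edge 85 mm. Axes as the box's.
- lid_bar (a point): Middle of the lid's steel grip bar: a round bar 14 mm thick, 104 mm long along the lid's y, standing on a post at each end; its axis is 41 mm above the lid's top face, 51 mm above the lid's origin (lid seated: 186 mm above the bench, 20 mm in front of the box's origin). Axes as the lid's.
- lid: The loose grey lid, 0.25 to 0.5 kg: a flange 130 x 130 x 10 mm over a plug 18 mm deep. Origin at the middle of the flange's underside; axes as the box's. A sprung rubber seal grips the plug: a straight upward pull on the bar peaks at 12 to 20 N within the first 4 mm of rise, then drops (from 8 to 14 mm the seal even lifts it a little); past 16 mm only its weight remains.
- seat (a point): Centre of the opening at the level of the box's top face: fixed, 20 mm in front of the box's origin and 135 mm above the bench. The seated lid's origin lies here. Axes as the box's.
- jar: Bystander: small glass jar with white cap, 44 mm across, 60 mm high, by the box's front left corner. Origin at the centre of its underside.
- tall_bottle: Bystander: amber bottle, 52 mm across, 130 mm high, left of the box. Origin at the centre of its underside.
- beaker: Bystander: small glass beaker, 64 mm across, 75 mm high, right of the box. Origin at the centre of its underside.
- spatula: Bystander: flat steel lab spatula, 170 x 16 x 5 mm, lying to the right of the box's front. Origin at the middle of its underside.
- mouse: Bystander: black computer mouse, 105 x 60 x 31 mm, far right. Origin at the centre of its underside.
- meter: Bystander: black handheld meter with stub probe, 220 x 70 x 32 mm, far left. Origin at the centre of the underside of its case.
Not all that is in view belongs to the job. Leave any yellow look-alike of the lid alone.

How it is judged:
On the way, in this order (a step that is already met when the one before it is completed fails the run):
1. the drawer is pushed fully home with the lid still on its seat (value of joint drawer below 0.003 m and z of lid in the frame of seat below 0.006 m), for 0.2 s.
2. the lid is pulled free of the seal by the fingers (z of lid in the frame of seat above 0.018 m and value of joint drawer below 0.005 m and contact force between the fingers and lid above 0.5 N), for 0.2 s.
At the end, for the whole second after the job is handed in: The lid is held still by the fingers (touching it with over 0.5 N), 20 to 42 mm above its seat, within 25 mm of the opening's centre and level within 0.17 rad, not touching the box; the drawer is within 5 mm of home and no bystander has moved more than 20 mm (z of lid in the frame of seat between 0.02 and 0.042 m and horizontal distance between lid and seat below 0.025 m and angle between lid's own z axis and vertical below 0.17 rad and linear speed of lid below 0.02 m/s and contact force between the fingers and lid above 0.5 N and contact force between lid and box below 0.2 N and value of joint drawer below 0.005 m); the arm keeps its last pose, push and grip.
It fails at once if the lid is flung high: more than 70 mm above its seat (z of lid in the frame of seat above 0.07 m).
It fails at once if the lid is pulled off while the drawer is out (z of lid in the frame of seat above 0.012 m and value of joint drawer above 0.006 m).
It fails at once if a bystander is moved by more than 20 mm (distance of any of jar, tall_bottle, beaker, spatula, mouse, meter from where it was at the start of the episode above 0.02 m).
It also fails if it takes over 51 s, if anything falls off the work surface, if the arm or the gripper's body presses on something with over 40 N, if the wrist force passes 120 N, or if a joint passes its speed limit or range.

## Working session

There is one attempt and no reset: what is moved stays moved. The work goes in short steps, Python scripts to look and compute and a tool call to move; the robot and the scene stay as the last step left them, time stands still between calls to the robot, and variables do not carry over. Pictures are saved under pics/ and viewed, at most 10 in all, crops included, and the job is handed in when it is done.

Besides the shell and the picture viewer there is one more tool, called after "Request:" by a JSON object that holds its "method" and its "body". apply_moves: Moves the arm, as the interface text tells. Shifts and turns lie within -1 to 1; 1 stands for 1000 mm of shift or 180 degrees of turn. Its arguments: {"type":"object","properties":{"increments":{"type":"array","items":{"type":"object","properties":{"tx":{"type":"number"},"ty":{"type":"number"},"tz":{"type":"number"},"yaw":{"type":"number"}}}},"claw":{"type":"number"},"force":{"type":"number"}},"required":["increments"]}

```bash
mkdir -p pics
cat > h.py <<'E'
from station import *
import numpy as np, cv2
def cap(n,f=None):
    c=capture(n)
    if f: cv2.imwrite('pics/'+f,c['pixels'][:,:,::-1])
    return c
def ray(c,uv):
    p=cv2.undistortPoints(np.array([[uv]],float),np.array(c['camera_matrix']),np.array(c['distortion'])).ravel()
    E=np.array(c['extrinsics']);R=E[:3,:3];o=-R.T@E[:3,3]
    return o,R.T@np.array([p[0],-p[1],-1.])
def onz(c,uv,z):
    o,d=ray(c,uv);return o+d*(z-o[2])/d[2]
def proj(c,P):
    E=np.array(c['extrinsics']);p=np.atleast_2d(P)@E[:3,:3].T+E[:3,3]
    p=p*[1,-1,-1]
    return cv2.projectPoints(p,np.zeros(3),np.zeros(3),np.array(c['camera_matrix']),np.array(c['distortion']))[0][:,0]
E
python3 - <<'E'
from h import *
import pickle
d={}
for n in('scene','side','wrist'):
    d[n]=cap(n,n+'0.png')
pickle.dump(d,open('c0.pkl','wb'))
print(get_obs()['wrist_force'],get_obs()['tool_rot'])
E
```

```text
[-0.47982075 -0.07787694 -0.06529268] [ 7.07119998e-01  7.07093291e-01 -4.58780623e-04 -4.20417943e-04]
```

View pics/scene0.png

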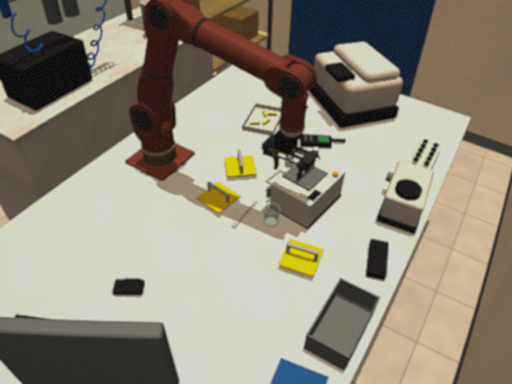

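View pics/side0.png

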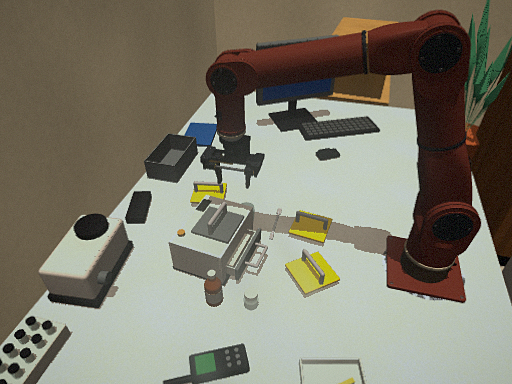

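View pics/wrist0.png

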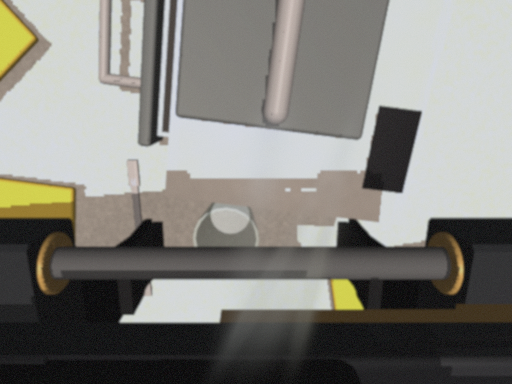

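Scene: the box is at about (307,190) and partly hidden by the gripper. Side: box (215,240), lid bar (215,217), drawer bar (258,258), drawer out. Wrist: lid corners (178,115) and (360,138), bar end (277,115).
Side pixels that could be mistaken for the lid: yellow look-alikes at (310,225), (312,272) and (208,192), and the white instrument at (85,250). I choose the grey lid on the white box at (215,220).

Run:
```python
from h import *
import pickle
d=pickle.load(open('c0.pkl','rb'))
w=d['wrist'];s=d['side']
for uv in [(178,115),(360,138),(189,-0.5+0.5),(388,0)]: print('lid',uv,onz(w,uv,.145).round(4))
for uv in [(277,113),(290,0)]: print('bar',uv,onz(w,uv,.19).round(4))
for uv in [(101,78),(104,0)]: print('dbar',uv,onz(w,uv,.05).round(4))
im=s['pixels'][190:310,150:290,::-1]
cv2.imwrite('pics/crop.png',cv2.resize(im,None,fx=5,fy=5,interpolation=cv2.INTER_CUBIC))
```

```text
lid (178, 115) [0.6014 0.0581 0.145 ]
lid (360, 138) [0.7261 0.0427 0.145 ]
lid (189, 0.0) [0.6119 0.1288 0.145 ]
lid (388, 0) [0.7368 0.1289 0.145 ]
bar (277, 113) [0.6651 0.0611 0.19  ]
bar (290, 0) [0.6706 0.1175 0.19  ]
dbar (101, 78) [0.5124 0.0876 0.05  ]
dbar (104, 0) [0.5219 0.1529 0.05  ]
```

View pics/crop.png

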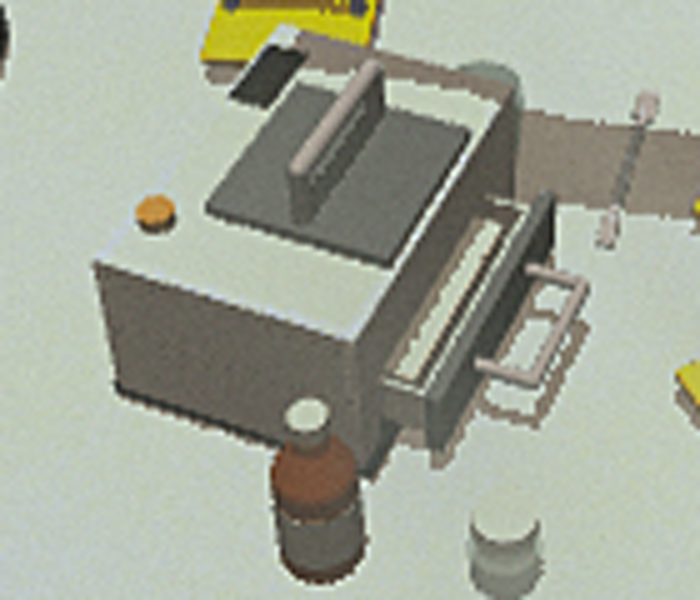

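The crop confirms the grey lid with its steel bar: bar ends at crop (297,165) and (375,70), and the drawer is out with its pull ends at (535,380) and (588,285).

Run:
```python
from h import *
import pickle
d=pickle.load(open('c0.pkl','rb'))
s=d['side'];f=lambda p:(p[0]/5+150-.4,p[1]/5+190-.4)
def pr(n,ps,z):
    Q=np.array([onz(s,f(p),z) for p in ps]);print(n,Q[:,:2].round(4).tolist(),'mean',Q.mean(0).round(4))
    for i in range(len(Q)):
        v=Q[(i+1)%len(Q)]-Q[i];print('   len %.4f ang %.2f'%(np.hypot(*v[:2]),np.degrees(np.arctan2(v[1],v[0]))))
pr('lid',[(300,83),(468,130),(393,265),(207,212)],.145)
pr('box',[(97,263),(355,340),(518,90)],.135)
pr('lbar',[(300,165),(375,70)],.188)
pr('dbar',[(533,380),(587,287)],.05)
pr('jar',[(505,585)],0); pr('bottle',[(320,570)],0)
```

```text
lid [[0.7221, 0.0438], [0.5987, 0.06], [0.6088, 0.1891], [0.7359, 0.1755]] mean [0.6664 0.1171 0.145 ]
   len 0.1245 ang 172.49
   len 0.1295 ang 85.50
   len 0.1277 ang -6.13
   len 0.1324 ang -95.98
box [[0.7893, 0.2252], [0.6152, 0.244], [0.5802, 0.0018]] mean [0.6616 0.157  0.135 ]
   len 0.1752 ang 173.86
   len 0.2447 ang -98.22
   len 0.3061 ang 46.90
lbar [[0.6754, 0.1622], [0.6592, 0.0652]] mean [0.6673 0.1137 0.188 ]
   len 0.0984 ang -99.46
   len 0.0984 ang 80.54
dbar [[0.5236, 0.1768], [0.5089, 0.0897]] mean [0.5162 0.1332 0.05  ]
   len 0.0882 ang -99.55
   len 0.0882 ang 80.45
jar [[0.51, 0.2949]] mean [0.51   0.2949 0.    ]
   len 0.0000 ang 0.00
bottle [[0.622, 0.3135]] mean [0.622  0.3135 0.    ]
   len 0.0000 ang 0.00
```

Run:
```python
from h import *
import pickle
d=pickle.load(open('c0.pkl','rb'))
s=d['side'];hsv=cv2.cvtColor(s['pixels'],cv2.COLOR_RGB2HSV)
m=cv2.inRange(hsv,(22,150,80),(35,255,255))
for c in cv2.findContours(m,cv2.RETR_EXTERNAL,cv2.CHAIN_APPROX_SIMPLE)[0]:
    if cv2.contourArea(c)>100:
        b=cv2.boxPoints(cv2.minAreaRect(c)); print(b.mean(0),[onz(s,p,.02)[:2].round(3).tolist() for p in b])
print('bartop',onz(s,(302,255),.05),'spat',[onz(s,p,0).round(3) for p in((150+610/5,190+46),(150+645/5,190+20))])
```

```text
[312.04202 271.12292] [[0.44, 0.121], [0.358, 0.002], [0.262, 0.134], [0.342, 0.237]]
[310. 225.] [[0.457, -0.031], [0.456, -0.166], [0.315, -0.141], [0.326, -0.012]]
[207.9794  192.23236] [[0.909, -0.191], [0.767, -0.249], [0.729, -0.15], [0.865, -0.096]]
bartop [0.38981877 0.09486169 0.05      ] spat [array([ 0.514, -0.013,  0.   ]), array([ 0.519, -0.16 , -0.   ])]
```

Request:
{"method": "apply_moves", "body": {"increments": [{"tx":-0.06,"ty":0.03,"tz":0.03,"yaw":0.058},{"tx":-0.11,"ty":0.08,"tz":0.03,"yaw":0.116},{"tx":-0.14,"ty":0.12,"tz":0.03,"yaw":0.174},{"tx":-0.174,"ty":0.139,"tz":0.03,"yaw":0.232},{"tx":-0.174,"ty":0.139,"tz":0.03,"yaw":0.29},{"tx":-0.174,"ty":0.139,"tz":0.03,"yaw":0.348},{"tx":-0.174,"ty":0.139,"tz":0.03,"yaw":0.406},{"tx":-0.174,"ty":0.139,"tz":0.03,"yaw":0.456},{"tx":-0.174,"ty":0.139,"tz":0.03,"yaw":0.456},{"tx":-0.174,"ty":0.139,"tz":0.03,"yaw":0.456}], "claw": 0, "force": 20}}

```text
time: 1.4
tcp_pos: [0.4759, 0.139, 0.2525]
tool_rot: [0.071, 0.997, -0.0, -0.0]
wrist_force: [0.3, 1.0, -0.1]
width: 0.0022
gripper_force: 0.0
```

Request:
{"method": "apply_moves", "body": {"increments": [{"tz":-0.05},{"tz":-0.1},{"tz":-0.15},{"tz":-0.19},{"tz":-0.212},{"tz":-0.212},{"tx":0.01,"ty":-0.0014,"tz":-0.212},{"tx":0.02,"ty":-0.0028,"tz":-0.212},{"tx":0.028,"ty":-0.0039,"tz":-0.212},{"tx":0.034,"ty":-0.0048,"tz":-0.212},{"tx":0.04,"ty":-0.0056,"tz":-0.212},{"tx":0.045,"ty":-0.0063,"tz":-0.212},{"tx":0.045,"ty":-0.0063,"tz":-0.212}]}}

```text
schema error: expected keys tx, ty, tz, yaw
```

Run:
```python
from h import *
s=cap('side')
cv2.imwrite('pics/crop2.png',cv2.resize(s['pixels'][180:310,150:310,::-1],None,fx=4.5,fy=4.5,interpolation=cv2.INTER_CUBIC))
```

```text
(no output)
```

View pics/crop2.png

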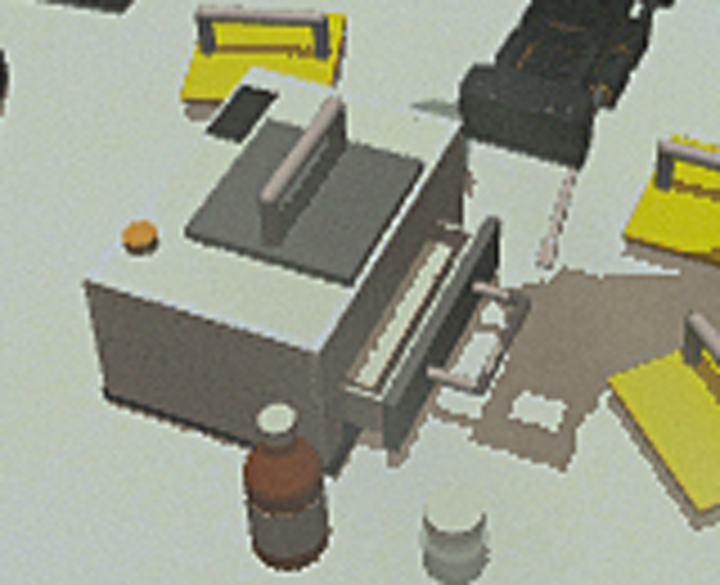

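The move was refused because every row needs all four keys. The picture shows the drawer still out (pull bar at crop (505,340)), with the gripper up at (540,90).

Request:
{"method": "apply_moves", "body": {"increments": [{"tx":0,"ty":0,"tz":-0.05,"yaw":0},{"tx":0,"ty":0,"tz":-0.1,"yaw":0},{"tx":0,"ty":0,"tz":-0.15,"yaw":0},{"tx":0,"ty":0,"tz":-0.19,"yaw":0},{"tx":0,"ty":0,"tz":-0.215,"yaw":0},{"tx":0,"ty":0,"tz":-0.215,"yaw":0},{"tx":0.01,"ty":-0.0014,"tz":-0.215,"yaw":0},{"tx":0.02,"ty":-0.0028,"tz":-0.215,"yaw":0},{"tx":0.028,"ty":-0.004,"tz":-0.215,"yaw":0},{"tx":0.034,"ty":-0.005,"tz":-0.215,"yaw":0},{"tx":0.04,"ty":-0.0056,"tz":-0.215,"yaw":0},{"tx":0.045,"ty":-0.0063,"tz":-0.215,"yaw":0},{"tx":0.045,"ty":-0.0063,"tz":-0.215,"yaw":0}]}}

```text
time: 3.08
tcp_pos: [0.5215, 0.1326, 0.0375]
tool_rot: [0.069, 0.998, -0.0, 0.0]
wrist_force: [-0.0, -0.7, 0.4]
width: 0.0005
gripper_force: 0.0
```

Request:
{"method": "apply_moves", "body": {"increments": [{"tx":0.003,"ty":-0.0004,"tz":0,"yaw":0},{"tx":0.006,"ty":-0.0008,"tz":0,"yaw":0},{"tx":0.008,"ty":-0.0011,"tz":0,"yaw":0},{"tx":0.01,"ty":-0.0014,"tz":0,"yaw":0}]}}

```text
time: 3.58
tcp_pos: [0.5309, 0.1313, 0.0374]
tool_rot: [0.069, 0.998, -0.0, -0.0]
wrist_force: [-2.4, 0.9, 0.4]
width: 0.0003
gripper_force: 1.0
```

Request:
{"method": "apply_moves", "body": {"increments": [{"tx":0.002,"ty":-0.0003,"tz":0,"yaw":0},{"tx":0.004,"ty":-0.0006,"tz":0,"yaw":0},{"tx":0.004,"ty":-0.0006,"tz":0,"yaw":0}]}}

```text
time: 3.95
tcp_pos: [0.5338, 0.131, 0.0373]
tool_rot: [0.069, 0.998, -0.0, -0.001]
wrist_force: [-7.1, 0.6, 4.0]
width: 0.0003
gripper_force: 3.7
```

Run:
```python
from h import *
s=cap('side')
cv2.imwrite('pics/crop3.png',cv2.resize(s['pixels'][180:310,150:310,::-1],None,fx=4.5,fy=4.5,interpolation=cv2.INTER_CUBIC))
```

```text
(no output)
```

View pics/crop3.png

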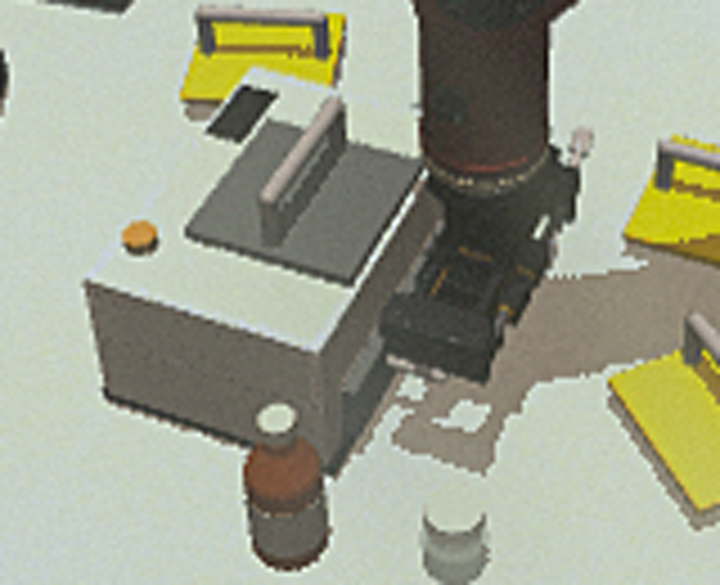

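The drawer front looks flush with the case at crop (360,370). Contact force is climbing at about the predicted home position, so I'll press a little harder to confirm the stop.

Request:
{"method": "apply_moves", "body": {"increments": [{"tx":0.002,"ty":-0.0003,"tz":0,"yaw":0},{"tx":0.003,"ty":-0.0004,"tz":0,"yaw":0},{"tx":0.003,"ty":-0.0004,"tz":0,"yaw":0}]}}

```text
time: 4.38
tcp_pos: [0.5341, 0.1309, 0.0371]
tool_rot: [0.068, 0.998, -0.001, -0.004]
wrist_force: [-18.8, 1.7, 12.9]
width: 0.0007
gripper_force: 9.5
```

Request:
{"method": "apply_moves", "body": {"increments": [{"tx":-0.02,"ty":0.003,"tz":0,"yaw":0},{"tx":-0.04,"ty":0.0055,"tz":0,"yaw":0},{"tx":-0.04,"ty":0.0055,"tz":0.05,"yaw":0},{"tx":-0.04,"ty":0.0055,"tz":0.11,"yaw":0},{"tx":-0.04,"ty":0.0055,"tz":0.17,"yaw":0},{"tx":-0.04,"ty":0.0055,"tz":0.23,"yaw":-0.05},{"tx":0,"ty":0,"tz":0.26,"yaw":-0.1},{"tx":0.05,"ty":-0.005,"tz":0.26,"yaw":-0.158},{"tx":0.09,"ty":-0.01,"tz":0.26,"yaw":-0.216},{"tx":0.129,"ty":-0.016,"tz":0.26,"yaw":-0.274},{"tx":0.129,"ty":-0.016,"tz":0.26,"yaw":-0.332},{"tx":0.129,"ty":-0.016,"tz":0.26,"yaw":-0.39},{"tx":0.129,"ty":-0.016,"tz":0.26,"yaw":-0.448},{"tx":0.129,"ty":-0.016,"tz":0.26,"yaw":-0.5},{"tx":0.129,"ty":-0.016,"tz":0.26,"yaw":-0.5},{"tx":0.129,"ty":-0.016,"tz":0.26,"yaw":-0.5}]}}

```text
time: 6.38
tcp_pos: [0.6672, 0.1142, 0.2976]
tool_rot: [0.753, 0.658, 0.0, 0.0]
wrist_force: [-0.0, 0.4, -0.1]
width: 0.0002
gripper_force: 0.0
```

Run:
```python
from h import *
w=cap('wrist'); s=cap('side')
a=s['pixels'][180:310,150:310,::-1]
cv2.imwrite('pics/p4.png',np.hstack([w['pixels'][60:,:,::-1][:324,:400],cv2.resize(a,(399,324),interpolation=cv2.INTER_CUBIC)]))
c=proj(w,[[.667,.115,.19]]);print(c)
import pickle;pickle.dump((w,s),open('c1.pkl','wb'))
```

```text
[[248.59362186 186.09211408]]
```

View pics/p4.png

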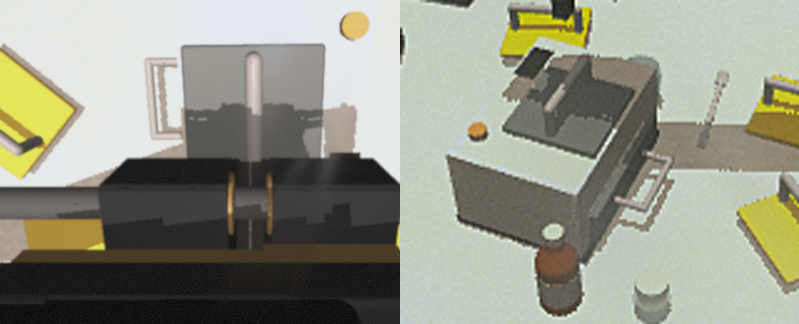

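The drawer is flush (side panel of the composite, about (590,200)). In the wrist view the bar runs at column ~254 with its far end at row ~112. The lid's far corners are at (182,104) and (324,104), so the tool yaw is aligned with the lid.

Run:
```python
from h import *
import pickle;w,s=pickle.load(open('c1.pkl','rb'))
A=onz(w,(182,104),.145);B=onz(w,(324,104),.145);v=(B-A)
print(A,B,np.linalg.norm(v),np.degrees(np.arctan2(v[1],v[0])))
n=np.array([v[1],-v[0],0])/np.linalg.norm(v);print('lid centre',(A+B)/2+n*.065)
g=w['pixels'].astype(int);px=[]
for r in(120,140,155): 
    row=g[r,225:290]; m=(row[:,0]-row[:,2]>8)|(row.sum(1)>420)
    k=np.where(m)[0]+225;print(r,k.min(),k.max(),len(k)); px.append(onz(w,(k.mean(),r),.186))
print(np.array(px),'end',onz(w,(254,113),.186))
# dbar
print('dbar',[onz(w,p,.05) for p in((149,120),(153,196))])
```

```text
[0.61692874 0.18613376 0.145     ] [0.74175224 0.16931544 0.145     ] 0.125951429444704 -7.673638608301865
lid centre [0.67066103 0.11330669 0.145     ]
120 225 289 65
140 225 289 64
155 225 289 63
[[0.68049999 0.16580331 0.186     ]
 [0.67844161 0.15038851 0.186     ]
 [0.67706783 0.13850584 0.186     ]] end [0.67887733 0.17141005 0.186     ]
dbar [array([0.55741269, 0.17474376, 0.05      ]), array([0.5433577, 0.0836988, 0.05     ])]
```

Request:
{"method": "apply_moves", "body": {"increments": [{"tx":0.004,"ty":0.001,"tz":0,"yaw":0},{"tx":0.004,"ty":0.001,"tz":0,"yaw":0},{"tx":0.004,"ty":0.001,"tz":0,"yaw":0},{"tx":0.004,"ty":0.001,"tz":0,"yaw":0},{"tx":0.004,"ty":0.001,"tz":0,"yaw":0},{"tx":0.004,"ty":0.001,"tz":-0.03,"yaw":0},{"tx":0.004,"ty":0.001,"tz":-0.06,"yaw":0},{"tx":0.004,"ty":0.001,"tz":-0.09,"yaw":0},{"tx":0.004,"ty":0.001,"tz":-0.115,"yaw":0},{"tx":0.004,"ty":0.001,"tz":-0.13,"yaw":0},{"tx":0.004,"ty":0.001,"tz":-0.13,"yaw":0},{"tx":0.004,"ty":0.001,"tz":-0.13,"yaw":0}], "claw": 1}}

```text
time: 7.98
tcp_pos: [0.6716, 0.1154, 0.1688]
tool_rot: [0.754, 0.657, 0.001, 0.0]
wrist_force: [-1.5, -0.3, 0.5]
width: 0.0867
gripper_force: 0.0
```

Request:
{"method": "apply_moves", "body": {"increments": [{"tx":0,"ty":0,"tz":0,"yaw":0},{"tx":0,"ty":0,"tz":0,"yaw":0},{"tx":0,"ty":0,"tz":0,"yaw":0},{"tx":0,"ty":0,"tz":0,"yaw":0},{"tx":0,"ty":0,"tz":0,"yaw":0},{"tx":0,"ty":0,"tz":0,"yaw":0},{"tx":0,"ty":0,"tz":0,"yaw":0},{"tx":0,"ty":0,"tz":0,"yaw":0}], "claw": 0, "force": 55}}

```text
time: 8.98
tcp_pos: [0.671, 0.1153, 0.1675]
tool_rot: [0.754, 0.657, -0.0, -0.0]
wrist_force: [0.2, 0.2, 0.7]
width: 0.0145
gripper_force: 0.0
```

Request:
{"method": "apply_moves", "body": {"increments": [{"tx":0,"ty":0,"tz":0,"yaw":0},{"tx":0,"ty":0,"tz":0,"yaw":0},{"tx":0,"ty":0,"tz":0,"yaw":0},{"tx":0,"ty":0,"tz":0,"yaw":0}]}}

```text
time: 9.48
tcp_pos: [0.6709, 0.1153, 0.1675]
tool_rot: [0.754, 0.657, -0.0, -0.0]
wrist_force: [-0.1, 0.2, -0.6]
width: 0.0125
gripper_force: 54.9
```

Request:
{"method": "apply_moves", "body": {"increments": [{"tx":0,"ty":0,"tz":0.001,"yaw":0},{"tx":0,"ty":0,"tz":0.002,"yaw":0},{"tx":0,"ty":0,"tz":0.003,"yaw":0},{"tx":0,"ty":0,"tz":0.004,"yaw":0},{"tx":0,"ty":0,"tz":0.005,"yaw":0},{"tx":0,"ty":0,"tz":0.006,"yaw":0}]}}

```text
time: 10.22
tcp_pos: [0.6706, 0.1153, 0.1733]
tool_rot: [0.754, 0.657, -0.0, -0.0]
wrist_force: [-0.7, -0.2, -10.2]
width: 0.0123
gripper_force: 54.9
```

Request:
{"method": "apply_moves", "body": {"increments": [{"tx":0,"ty":0,"tz":0.002,"yaw":0},{"tx":0,"ty":0,"tz":0.004,"yaw":0},{"tx":0,"ty":0,"tz":0.006,"yaw":0},{"tx":0,"ty":0,"tz":0.008,"yaw":0},{"tx":0,"ty":0,"tz":0.01,"yaw":0},{"tx":0,"ty":0,"tz":0.012,"yaw":0},{"tx":0,"ty":0,"tz":0.015,"yaw":0},{"tx":0,"ty":0,"tz":0.018,"yaw":0},{"tx":0,"ty":0,"tz":0.021,"yaw":0},{"tx":0,"ty":0,"tz":0.024,"yaw":0},{"tx":0,"ty":0,"tz":0.0255,"yaw":0},{"tx":0,"ty":0,"tz":0.0255,"yaw":0},{"tx":0,"ty":0,"tz":0.0255,"yaw":0},{"tx":0,"ty":0,"tz":0.0255,"yaw":0}]}}

```text
time: 11.98
tcp_pos: [0.6709, 0.1153, 0.1989]
tool_rot: [0.754, 0.657, -0.0, -0.0]
wrist_force: [0.2, 1.2, -3.0]
width: 0.0125
gripper_force: 55.0
```

Run:
```python
from h import *
s=cap('side')
cv2.imwrite('pics/p5.png',cv2.resize(s['pixels'][180:310,150:310,::-1],None,fx=4.5,fy=4.5,interpolation=cv2.INTER_CUBIC))
import pickle;pickle.dump(s,open('c2.pkl','wb'))
```

```text
(no output)
```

View pics/p5.png

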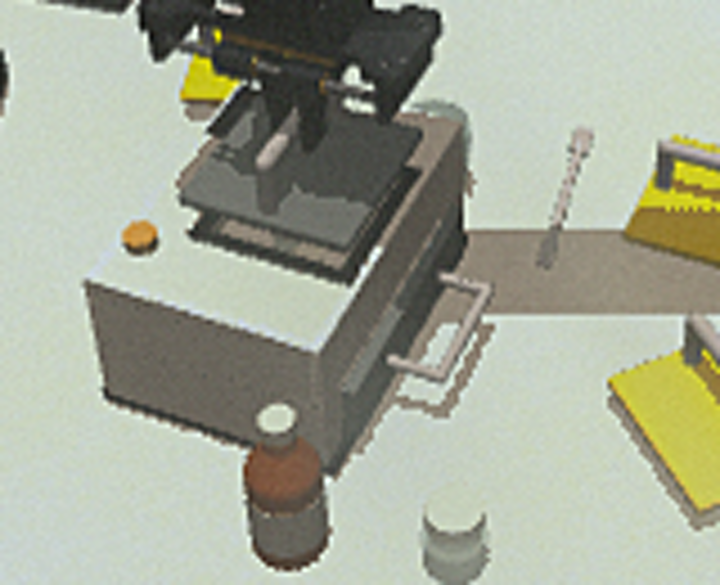

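The lid is up and level over the opening (crop corners (182,190), (350,240), (425,130)). The drawer is shut at about (390,330) and the bystanders haven't moved. I'll check the lift height, then hand in.

Run:
```python
from h import *
import pickle;s=pickle.load(open('c2.pkl','rb'))
R=np.array([[.991,-.134],[.134,.991]]).T
c=np.array([.671,.1145])
for z in(.145,.166,.176,.186):
    P=[np.r_[c+R@np.array(k)*.065,z] for k in((-1,1),(1,1),(-1,-1))]
    print(z,((proj(s,P)-[150,180]+.5)*4.5).round(0).tolist())
```

```text
0.145 [[346.0, 281.0], [179.0, 229.0], [423.0, 162.0]]
0.166 [[344.0, 259.0], [175.0, 207.0], [423.0, 140.0]]
0.176 [[344.0, 248.0], [174.0, 197.0], [422.0, 130.0]]
0.186 [[343.0, 238.0], [172.0, 186.0], [422.0, 119.0]]
```

```bash
python3 -c "
from station import *
print(finish_job())"
```

```text
the job is handed in; nothing more can be done
None
```

The drawer is pushed home and shut, and the gripper is holding the lid level about 31 mm above its seat. The job is handed in, but the call returned no verdict.

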